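# Punch the batch tag with the automatic punch

### The arm

A 6-joint arm with a two-finger parallel gripper is mounted at the origin on a cart in front of the work surface, level with it; the furniture and walls round the work are solid. World frame = base frame: x ahead of the robot, y to its left, z up, the work surface at z = 0. Lengths are in m, angles in rad, forces in N, time in s.
With the tool pointing down it reaches from about 0.25 to 0.775 m from the base axis. Payload 4 kg.
Tool frame: the origin (TCP) lies midway between the tips of the shut fingers; the grasp point (between the pads) lies grip_point_offset behind it (grip_point_offset is the distance from the TCP to the grasp point, in m); z points along the fingers, y is the line along which they close (so a half turn about z gives the same grasp; the last joint's range is limited). The gripper opens to 94 mm and grips with 3 to 60 N. Pads are 16 mm wide; open, the fingers measure 119 mm over their backs; the gripper's body (75 mm by 177 mm) begins 78 mm behind the grasp point.
Start: joints at [-1.418, 0.087, 1.371, -0, 1.684, -0.103], TCP at [0.139, -0.532, 0.206] pointing down, gripper open.
Joint ranges: [-3.1, 3.1], [-0.76, 2.03], [0.27, 2.55], [-1.08, 4.22], [0.17, 2.65], [-2.57, 2.57]. Speed limits (rad/s): [2.79, 2.79, 3.14, 3.14, 3.14, 3.14].

### API

Orientations are given as [roll, pitch, yaw] about the fixed x, y, z axes, in that order (R = Rz(yaw) Ry(pitch) Rx(roll)).
In Python, from bench import * gives the robot as it stands. The module is installed in compiled form; this text tells all that it offers.
- The arm moves only by the tool apply_moves, never from a script. Its argument "commands" is a list of rows, each a list of 7 numbers: the turn, a rotation vector about the world's x, y, z in rad, then the shift along the world's x, y, z in m, then the opening in per cent of the stroke, from 0 (shut) to 100 (fully open). In form: [[ax, ay, az, x, y, z, jaw], ...]. A call has exactly 5 rows; each row is the pose to reach, as a shift and turn from the pose commanded when the call began; what a row does not reach only later rows make up. A row lasts 1/10 s, in which the tool goes at most 50 mm and 8.59 degrees, less where a joint would pass 70% of its speed; a pose out of reach is approached as far as the arm can. A call with a gripper value outside its range is refused whole. The fingers move at their own pace and stop on an object; the grip force is fixed at half the most. Time passes only in rows, so rows that repeat a pose let the fingers close, or fill a call up. It gives the time, the measured TCP pose, the force, the opening and the grip force at its end, in the units of the state.
- get_obs(): the state, without advancing time (a new reading comes with each control period).
- snapshot(name): name is "scene" or "top"; returns a dict with "pixels" (480x640x3 uint8, red, green, blue), "vertical_fov" (degrees; the focal length in pixels is half the picture's height over the tangent of half this angle, whatever the lens; pixels are square), "cx", "cy" (the principal point, pixels), "k1" (the pictures are not rectified: a ray, as slopes to the right and down, at radius r is drawn at 1 + k1 r^2 times it, then the intrinsics apply), "rvec" (rotation vector, rad) and "tvec" (3), from world to camera coordinates, as OpenCV has them. Camera axes: x right, y down, z forward; pixel columns grow to the right and rows downward; lengths in m; the calibration is good to about 2 mm. A picture is of the moment at which its call begins. There is no depth.
- close_job(): hands the job in; it is judged then, once.
Trained networks look in the newest picture that a camera, given by its name, has taken for a name from the list of things; names that differ only in an ending like _2 or _b are one class to them, and where a whole thing is asked for, a point or a joint stands for the part that bears it (a point fixed in the world has none). Each returns a list of dicts, best first, with "score" (0 to 1); they miss things now and then, are a little off and sometimes report something else, mostly with a low value. They report only what shows in the picture. A call takes as long as a camera call. They do not tell look-alikes from the thing itself.
- masks_of(camera, query): "mask" (480x640 bool, what is visible of it) and "extent" ([left, top, right, bottom] in pixels, round what is visible of it).
- place_of(camera, query): "pixel" ([column, row] in pixels: a listed point, or the origin of a listed thing).
The state is a dict: "time": time; "joint_positions": joint angles; "qvel": joint speeds; "joint_torque": joint torques, N m; "tool_pos": TCP position; "ee_rot": TCP orientation; "wrist_force": force on the tool from outside, world axes, zero at the start; "wrist_torque": the same for the moment, N m; "width": finger opening in m; "finger_force": force on a finger pad.
Only numpy, scipy, OpenCV 4.12 (cv2) and the standard library are available. Lean on these libraries where they do the work, as an engineer would, in place of code of your own. Each camera call takes 0.05 s, during which the arm holds its last target. There are 200 camera calls.

### The job

Switch on the hold-down of the marking nest by pulling its knob straight out until it clicks and stays out. Then take the automatic punch from its stand and, holding it upright, press it down on the tag until its spring trips: first in the middle of the round frame, then in the middle of the square frame, and nowhere else. Finally hang the punch upright in its stand again, without knocking over or shifting the bottles, the jar and the ring cutter, and leave the knob out.

Things in the scene. Friction and masses are not known exactly. Their poses are not given: they have to be found in the camera images.
- punch_grip (a point): middle of the grip of the automatic punch, an upright steel tool 161 mm long, 0.27 kg, its z axis up along it. Grip: round, 30 mm diameter, from 38 mm below to 35 mm above this point. Under it a collar, 46 mm diameter, underside 45 mm below this point; then a 25 mm barrel and nose ending 93 mm below. It hangs by the collar in the stand.
- punch_point (a point): the blunt point (5 mm diameter) at the lower end of the punch's 8 mm plunger: 115 mm below punch_grip while the plunger is out; about 15 mm above the table while the punch hangs in the stand
- punch_plunger (a joint): how far the plunger is pushed into the punch, m: 0 = out, 0.012 = fully in. It resists with 9 N at first, rising to 13 N at 0.004; then the spring trips and the force collapses, to about 4 N at 0.011, before the hard stop. Above 0.009 counts as tripped. When the punch is lifted the plunger springs out again, ready for the next press.
- nest: marking nest: fixed grey block 84 mm (x) by 200 mm (y), 22 mm high, origin mid underside, z up. On it a steel tag 56 by 126 mm, top 25 mm above the table, with a round and a square frame of thin wire (29 mm across, 1.5 mm high). At y = +72 mm the pull knob, between guard ears at x = -36 and +36 mm (5 mm thick, 34 mm long in y, tops 55 mm above the table).
- ring_field (a point): middle of the round frame, on the upper face of the tag, in the nest frame at (0, -5, 25) mm
- square_field (a point): middle of the square frame, on the upper face of the tag, in the nest frame at (0, -62, 25) mm
- knob_grip (a point): middle of the waist of the black round pull knob, where to grip it from above, fingers closing along the nest's y axis (clear of the ears). Waist 29 mm, rims 33 mm diameter. The head reaches from 12 mm below to 11 mm above this point, which is 53 mm above the table (31 mm above the nest's top) with the knob in.
- hold_knob (a joint): how far the knob is pulled out (straight up), m: 0 = in (off), 0.013 = fully out (on). It resists with up to about 6 N, clicks over at about 0.0065 and then goes to and stays at 0.013 by itself. Above 0.010 counts as on.
- stand_mouth (a point): middle of the hole in the punch stand, at the upper face of its top plate, 85 mm above the table: fixed steel stand, 100 by 100 mm, one round hole of 34 mm diameter through the 10 mm plate, open below down to a base plate 6 mm above the table. The punch hangs in it, collar on the plate; punch_grip is then 45 mm above this point.
- bottle_a: squeeze bottle standing beside the punch stand, 57 mm diameter, 195 mm high, about 0.2 kg, origin at the centre of its underside. Leave it where it is.
- bottle_b: second squeeze bottle like bottle_a, on another side of the stand. Leave it where it is.
- jam_jar: jam jar beside the far side of the nest, 66 mm diameter, 100 mm high, origin at the centre of its underside. Leave it where it is.
- cutter: ring cutter beside the near side of the nest, 64 mm diameter, 35 mm high, origin at the centre of its underside. Leave it where it is.
Not all that is in view belongs to the job. Leave any pink look-alike of the part that bears punch_grip alone. What is shaped like the part that bears stand_mouth but yellow is not meant.

How it is judged:
On the way, in this order (a step that is already met when the one before it is completed fails the run):
1. the knob is pulled out and stays on (value of joint hold_knob above 0.01 m), for 0.2 s.
2. the upright punch trips on the tag in the round frame, with the hold-down on (value of joint punch_plunger above 0.009 m and distance between punch_point and ring_field below 0.009 m and angle between punch_grip's own z axis and vertical below 0.2 rad and value of joint hold_knob above 0.01 m), for 0.05 s.
3. the upright punch trips on the tag in the square frame, with the hold-down on (value of joint punch_plunger above 0.009 m and distance between punch_point and square_field below 0.009 m and angle between punch_grip's own z axis and vertical below 0.2 rad and value of joint hold_knob above 0.01 m), for 0.05 s.
At the end, for the whole second after the job is handed in: The knob is out (more than 10 mm of 13), the punch hangs upright (within 0.12 rad) by its collar in the stand's hole (centre within 9 mm, height within 4 mm) with its plunger out, and the bottles, jar and cutter stand within 30 mm of where they were (value of joint hold_knob above 0.01 m and value of joint punch_plunger below 0.003 m and horizontal distance between punch_grip and stand_mouth below 0.009 m and z of punch_grip in the frame of stand_mouth between 0.041 and 0.049 m and angle between punch_grip's own z axis and vertical below 0.12 rad and distance of each of bottle_a, bottle_b, jam_jar, cutter from where it was at the start of the episode below 0.03 m and angle between each of bottle_a, bottle_b, jam_jar's own z axis and vertical below 0.2 rad); the robot touches nothing.
It fails at once if the punch trips anywhere but in the two frames (more than 12 mm from the middle of both) (value of joint punch_plunger above 0.009 m and distance between punch_point and ring_field above 0.012 m and distance between punch_point and square_field above 0.012 m).
It fails at once if a bottle or the jar is knocked over (angle between any of bottle_a, bottle_b, jam_jar's own z axis and vertical above 0.5 rad).
It fails at once if the punch is dropped or tipped over (angle between punch_grip's own z axis and vertical above 0.7 rad).
It also fails if it takes over 72 s, if anything falls off the work surface, if the arm or the gripper's body presses on something with over 40 N, if the wrist force passes 120 N, or if a joint passes its speed limit or range.

## Working session

There is one attempt and no reset: what is moved stays moved. The work goes in short steps, Python scripts to look and compute and a tool call to move; the robot and the scene stay as the last step left them, time stands still between calls to the robot, and variables do not carry over. Pictures are saved under pics/ and viewed, at most 10 in all, crops included, and the job is handed in when it is done.

Besides the shell and the picture viewer there is one more tool, called after "Call:" as name(argument=value, ...) on one line, values as JSON. apply_moves: Moves the arm, as the interface text tells. Its arguments: {"type":"object","properties":{"commands":{"type":"array"}},"required":["commands"]}

```bash
mkdir -p pics; cat > h.py <<'E'
from bench import *
import numpy as np, cv2
def ray(s,px):
    f=240/np.tan(np.radians(s["vertical_fov"])/2)
    d=np.array([(px[0]-s["cx"])/f,(px[1]-s["cy"])/f]); u=d.copy()
    for _ in range(20): u=d/(1+s["k1"]*(u@u))
    R=cv2.Rodrigues(np.array(s["rvec"],float))[0]; t=np.array(s["tvec"],float).ravel()
    return -R.T@t, R.T@np.array([u[0],u[1],1.])
def atz(s,px,z):
    c,d=ray(s,px); return c+d*(z-c[2])/d[2]
def proj(s,p):
    f=240/np.tan(np.radians(s["vertical_fov"])/2)
    R=cv2.Rodrigues(np.array(s["rvec"],float))[0]; q=R@np.array(p,float)+np.array(s["tvec"],float).ravel()
    u=q[:2]/q[2]; u=u*(1+s["k1"]*(u@u)); return u*f+[s["cx"],s["cy"]]
def tri(s1,p1,s2,p2):
    c1,d1=ray(s1,p1);c2,d2=ray(s2,p2)
    a=np.linalg.lstsq(np.c_[d1,-d2],c2-c1,rcond=None)[0]
    A=c1+a[0]*d1;B=c2+a[1]*d2; return (A+B)/2,np.linalg.norm(A-B)
E
python3 - <<'E'
from h import *
np.set_printoptions(precision=4,suppress=True)
S={c:snapshot(c) for c in("scene","top")}
for c in S: cv2.imwrite(f"pics/{c}0.png",S[c]["pixels"][:,:,::-1]); print(c,ray(S[c],(320,240))[0],S[c]["vertical_fov"])
H=dict(punch_grip=.13,punch_point=.015,nest=0,ring_field=.025,square_field=.025,knob_grip=.053,stand_mouth=.085,bottle_a=0,jam_jar=0,cutter=0)
for q,z in H.items():
  for c in S:
    for r in place_of(c,q)[:4]:
      print(q,c,round(r["score"],2),np.round(r["pixel"],1),atz(S[c],r["pixel"],z)[:2])
print(get_obs())
E
```

```text
scene [-0.4316  0.5049  0.5984] 51.65195868797317
top [ 0.2923 -0.0174  1.2945] 46.07805399528192
punch_grip scene 0.98 [334.  279.8] [0.2716 0.1078]
punch_grip scene 0.31 [256.  261.6] [0.4014 0.2144]
punch_grip top 0.79 [291.8 266.1] [0.4189 0.0084]
punch_grip top 0.67 [409.  211.9] [ 0.5376 -0.2357]
punch_grip top 0.57 [403.7 216.7] [ 0.5271 -0.2245]
punch_point scene 0.53 [210.8 269.1] [0.6155 0.2548]
punch_point top 0.57 [307.7 311.5] [ 0.3297 -0.0269]
nest scene 0.8 [235.8 278.1] [0.5741 0.2066]
nest top 0.74 [209.9 205.7] [0.5719 0.2057]
nest top 0.16 [411.6 211. ] [ 0.5672 -0.2662]
ring_field scene 0.88 [233.6 267.9] [0.5806 0.2085]
ring_field top 0.96 [207.1 203.3] [0.572  0.2081]
ring_field top 0.64 [209.9 207.6] [0.562  0.2012]
square_field scene 0.86 [256.  260.8] [0.592  0.1478]
square_field top 0.84 [231.5 196.7] [0.5885 0.1528]
knob_grip scene 0.64 [210.  270.2] [0.5431 0.2741]
knob_grip top 0.73 [173.1 214.3] [0.5393 0.2777]
knob_grip top 0.52 [444.3 231.1] [ 0.5115 -0.3278]
stand_mouth top 0.96 [405.1 216.6] [ 0.5365 -0.2355]
stand_mouth top 0.7 [392.5 286.7] [ 0.3833 -0.2067]
bottle_a scene 0.41 [237.  266.9] [0.6261 0.1863]
bottle_a top 0.89 [404.8 180.8] [ 0.6397 -0.2511]
bottle_a top 0.7 [442.  232.5] [ 0.5174 -0.3357]
jam_jar scene 0.73 [207.8 267.5] [0.6536 0.2528]
jam_jar top 0.74 [191.6 172.8] [0.6504 0.2521]
cutter scene 0.94 [267.7 291.8] [0.4836 0.1607]
cutter top 0.66 [232.2 239.8] [0.492  0.1507]
{'time': 1.1, 'joint_positions': array([-1.4181,  0.0872,  1.3707, -0.    ,  1.6836, -0.1031]), 'qvel': array([ 0.0008, -0.0006, -0.0003,  0.0011, -0.0013,  0.    ]), 'joint_torque': array([  0.0041, -34.0046, -30.2598,   0.072 ,   0.0235,  -0.    ]), 'tool_pos': array([ 0.1391, -0.5321,  0.2055]), 'ee_rot': array([3.1415, 0.    , 0.2558]), 'wrist_force': array([-0.6351, -0.0195, -0.0136]), 'wrist_torque': array([0.0071, 0.0236, 0.029 ]), 'finger_force': 0.0, 'width': 0.093943015142507}
```

View pics/top0.png

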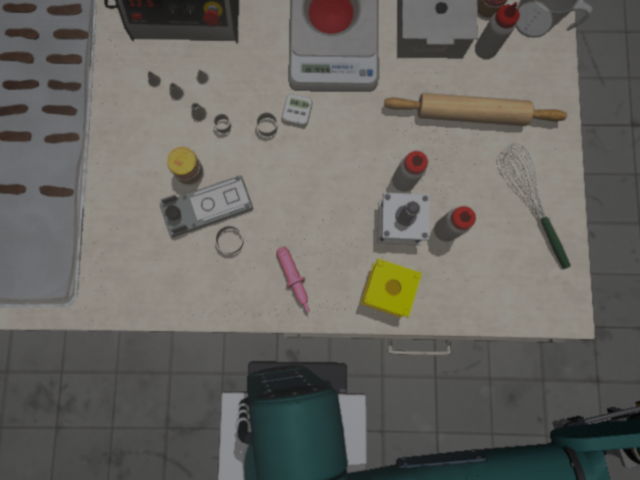

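View pics/scene0.png

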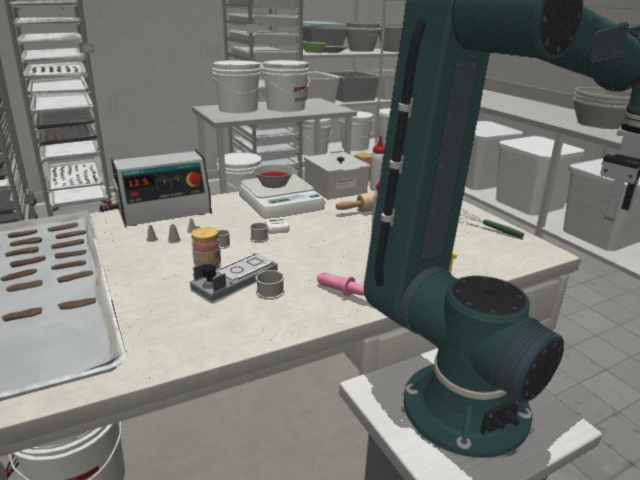

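The top picture shows the following:
- The grey punch stands in the steel stand at about (405,216).
- The pink look-alike lies at (292,280), and the yellow stand is at (392,288).
- The bottles are at (410,170) and (455,222).
- The nest is at (207,205), with its knob at about (173,213), the jar at (184,164) and the cutter at (229,241).

In the scene view the arm hides the stand. Candidates for the punch are (405,210) grey and (292,280) pink, so I choose grey. Candidates for the stand are (405,217) steel and (392,288) yellow, so I choose steel. Next I check both in a close crop.

```bash
cat > p.py <<'E'
from h import *
np.set_printoptions(precision=4,suppress=True)
s=snapshot("top"); im=s["pixels"][:,:,::-1].copy()
a=cv2.resize(im[165:255,150:260],None,fx=3.6,fy=3.6,interpolation=cv2.INTER_CUBIC)
b=cv2.resize(im[165:255,370:480],None,fx=3.6,fy=3.6,interpolation=cv2.INTER_CUBIC)
cv2.imwrite("pics/crop1.png",np.hstack([a,b]))
# nest fit
P=np.array([[.572,.2081],[.5885,.1528],[.5393,.2777]]);Q=np.array([[.5806,.2085],[.592,.1478],[.5431,.2741]])
L=np.array([[0,-5],[0,-62],[0,72]])/1e3
for W in (P,Q,(P+Q)/2):
  M=W.mean(0);l=L-L.mean(0);d=W-M
  yaw=np.arctan2(-(l[:,1]@d[:,0]),l[:,1]@d[:,1]);R=np.array([[np.cos(yaw),-np.sin(yaw)],[np.sin(yaw),np.cos(yaw)]])
  o=M-R@L.mean(0); print("yaw",yaw,"o",o,"pred",(L@R.T+o).round(4).tolist(),"res",(W-(L@R.T+o)).round(4).tolist())
for q in("punch_grip","stand_mouth","bottle_a"):
  for r in masks_of("top",q)[:3]:
    m=r["mask"].astype(np.uint8); ys,xs=np.nonzero(m); rr=cv2.minAreaRect(np.c_[xs,ys].astype(np.float32))
    print(q,round(r["score"],2),r["extent"],len(xs),"centroid",xs.mean().round(1),ys.mean().round(1),"rect",rr,"at z85",atz(s,rr[0],.085)[:2])
E
python3 p.py
```

```text
yaw 0.37886775013423296 o [0.5672 0.2113] pred [[0.5691, 0.2067], [0.5901, 0.1537], [0.5406, 0.2782]] res [[0.0029, 0.0014], [-0.0016, -0.0009], [-0.0013, -0.0005]]
yaw 0.377648685559924 o [0.5725 0.2086] pred [[0.5744, 0.2039], [0.5954, 0.151], [0.546, 0.2755]] res [[0.0062, 0.0046], [-0.0034, -0.0032], [-0.0029, -0.0014]]
yaw 0.3782561117567448 o [0.5699 0.21  ] pred [[0.5717, 0.2053], [0.5928, 0.1523], [0.5433, 0.2769]] res [[0.0046, 0.003], [-0.0025, -0.002], [-0.0021, -0.001]]
punch_grip 0.9 [398.5, 200.3, 419.3, 225.2] 415 centroid 407.3 212.3 rect ((408.00006103515625, 212.00003051757812), (19.798988342285156, 25.45584487915039), 45.0) at z85 [ 0.5468 -0.242 ]
punch_grip 0.82 [278.0, 245.1, 310.2, 312.3] 800 centroid 292.7 276.6 rect ((293.97613525390625, 280.22528076171875), (69.0616455078125, 19.589122772216797), 60.01836013793945) at z85 [0.3935 0.0041]
stand_mouth 0.9 [359.5, 261.1, 421.4, 320.2] 2483 centroid 390.7 288.5 rect ((390.78466796875, 288.5889892578125), (50.76640319824219, 50.40847396850586), 17.354022979736328) at z85 [ 0.3792 -0.203 ]
stand_mouth 0.88 [374.5, 191.4, 425.9, 245.7] 2115 centroid 402.4 219.8 rect ((403.5831604003906, 218.50344848632812), (50.49784851074219, 51.91328811645508), 2.385944128036499) at z85 [ 0.5322 -0.2322]
stand_mouth 0.65 [392.8, 150.8, 429.8, 192.9] 943 centroid 409.5 170.6 rect ((409.8076477050781, 170.53846740722656), (25.238859176635742, 43.26661682128906), 33.690067291259766) at z85 [ 0.6404 -0.247 ]
bottle_a 0.93 [433.2, 205.8, 474.8, 241.6] 1072 centroid 454.4 223.3 rect ((454.4051513671875, 223.38790893554688), (27.892961502075195, 45.685733795166016), 49.76364517211914) at z85 [ 0.5232 -0.3421]
bottle_a 0.74 [393.3, 150.6, 429.6, 192.6] 921 centroid 409.1 170.4 rect ((408.805908203125, 169.97647094726562), (26.357053756713867, 42.73529815673828), 40.601295471191406) at z85 [ 0.6416 -0.2448]
```

View pics/crop1.png

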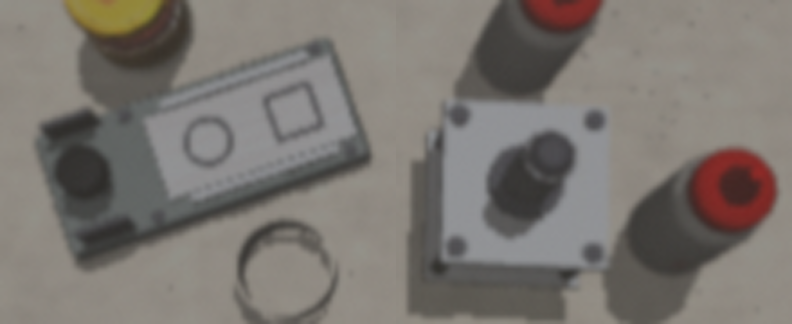

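The crop confirms the grey punch, with its tip at (550,150), in the steel stand. The stand's screws centre at about (526,184). In the nest, the ring is at (208,141), the square at (293,111) and the knob at (82,172).

```bash
cat > q.py <<'E'
from h import *
np.set_printoptions(precision=4,suppress=True)
s=snapshot("top")
g=lambda x,y,o:(o+x/3.6-.36,165+y/3.6-.36)
for n,x,y,z in(("ring",208,141,.025),("square",293,111,.025),("knobtop",82,172,.064)): print(n,atz(s,g(x,y,150),z))
for n,x,y,z in(("plate",130,184,.085),("punchtop",154,150,.176)): print(n,atz(s,g(x,y,370),z))
c=snapshot("scene"); im=c["pixels"][:,:,::-1]
cv2.imwrite("pics/crop2.png",cv2.resize(im[220:310,180:300],None,fx=6,fy=6,interpolation=cv2.INTER_CUBIC))
E
python3 q.py
```

```text
ring [0.5708 0.2073 0.025 ]
square [0.5914 0.1539 0.025 ]
knobtop [0.5413 0.2768 0.064 ]
plate [ 0.5384 -0.237   0.085 ]
punchtop [ 0.5396 -0.2341  0.176 ]
```

View pics/crop2.png

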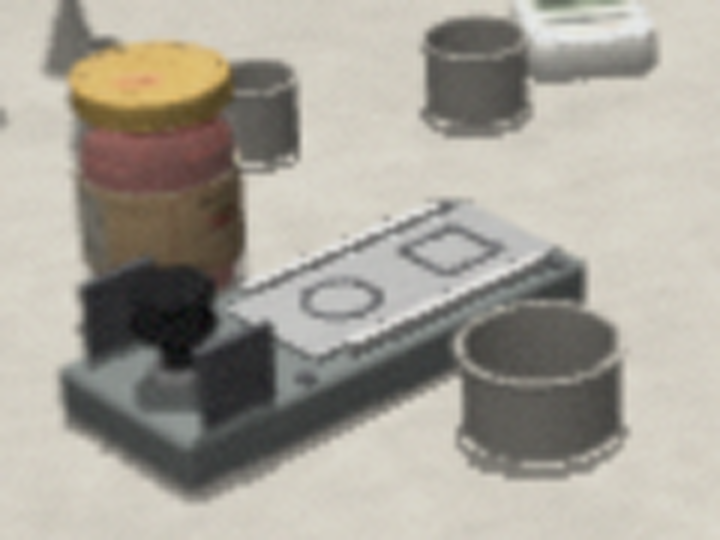

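The scene crop agrees: the knob is at (172,310) between the ears, the ring at (341,298) and the square at (450,250). I'll check the offset constant and cross-check the two fields.

```bash
python3 - <<'E'
from h import *
import bench
print([n for n in dir(bench) if not n.startswith("_")][:40]); print(getattr(bench,"grip_point_offset",None))
s=snapshot("scene")
for p,z in(((236.4,269.3),.025),((254.6,261.3),.025),((180+172/6-.4,220+288/6-.4),.062)): print(atz(s,p,z))
E
```

```text
['IKError', 'close_job', 'get_obs', 'grip_point_offset', 'masks_of', 'place_of', 'snapshot']
0.0188
[0.57119302 0.2046702  0.025     ]
[0.59095892 0.15182054 0.025     ]
[0.54025664 0.27810895 0.062     ]
```

Call:
apply_moves(commands=[[0,0,0.03,0.02,0.04,0.01,100],[0,0,0.06,0.04,0.08,0.02,100],[0,0,0.09,0.06,0.12,0.03,100],[0,0,0.12,0.08,0.16,0.04,100],[0,0,0.124,0.1,0.2,0.045,100]])

```text
time: 1.95
tool_pos: [0.2398, -0.3308, 0.2516]
ee_rot: [3.139, -0.001, 0.38]
wrist_force: [0.8, 0.3, 0.1]
width: 0.0938
finger_force: 0.0
```

Call:
apply_moves(commands=[[0,0,0,0.02,0.04,0,100],[0,0,0,0.04,0.08,0,100],[0,0,0,0.06,0.12,0,100],[0,0,0,0.08,0.16,0,100],[0,0,0,0.1,0.2,0,100]])

```text
time: 2.45
tool_pos: [0.3396, -0.1304, 0.2509]
ee_rot: [3.14, -0.001, 0.379]
wrist_force: [1.1, -0.1, -0.3]
width: 0.0941
finger_force: 0.0
```

Call:
apply_moves(commands=[[0,0,0,0.02,0.04,0,100],[0,0,0,0.04,0.08,0,100],[0,0,0,0.06,0.12,0,100],[0,0,0,0.08,0.16,0,100],[0,0,0,0.1,0.2,0,100]])

```text
time: 2.95
tool_pos: [0.4397, 0.0698, 0.2508]
ee_rot: [3.141, -0.001, 0.38]
wrist_force: [0.9, -1.0, -0.1]
width: 0.094
finger_force: 0.0
```

Call:
apply_moves(commands=[[0,0,0,0.02,0.04,-0.02,100],[0,0,0,0.04,0.08,-0.04,100],[0,0,0,0.06,0.12,-0.06,100],[0,0,0,0.08,0.16,-0.09,100],[0,0,0,0.102,0.209,-0.12,100]])

```text
time: 3.45
tool_pos: [0.5362, 0.2663, 0.1369]
ee_rot: [3.141, -0.0, 0.38]
wrist_force: [0.7, -0.2, -0.2]
width: 0.0941
finger_force: 0.0
```

Call:
apply_moves(commands=[[0,0,0,0,0,-0.02,100],[0,0,0,0,0,-0.045,100],[0,0,0,0,0,-0.07,100],[0,0,0,0,0,-0.09,100],[0,0,0,0,0,-0.097,100]])

```text
time: 3.95
tool_pos: [0.5339, 0.2641, 0.038]
ee_rot: [3.142, 0.005, 0.38]
wrist_force: [0.4, -0.1, 0.2]
width: 0.0941
finger_force: 0.0
```

Call:
apply_moves(commands=[[0,0,0,0,0,0,60],[0,0,0,0,0,0,30],[0,0,0,0,0,0,10],[0,0,0,0,0,0,0],[0,0,0,0,0,0,0]])

```text
time: 4.45
tool_pos: [0.5362, 0.2649, 0.0421]
ee_rot: [3.141, -0.002, 0.38]
wrist_force: [0.3, 0.5, -0.3]
width: 0.0576
finger_force: 0.0
```

Call:
apply_moves(commands=[[0,0,0,0,0,0,0],[0,0,0,0,0,0,0],[0,0,0,0,0,0,0],[0,0,0,0,0,0,0],[0,0,0,0,0,0,0]])

```text
time: 4.95
tool_pos: [0.5327, 0.2732, 0.0415]
ee_rot: [-3.126, -0.002, 0.383]
wrist_force: [-6.6, 17.8, -0.0]
width: 0.0296
finger_force: 29.3
```

The last commanded pose was clipped, so the grip is off-centre. I'll reopen and recentre.

Call:
apply_moves(commands=[[0,0,0,0,0,0,50],[0,0,0,0,0,0,100],[0,0,0,0,0,0,100],[0,0,0,0,0,0,100],[0,0,0,0,0,0,100]])

```text
time: 5.45
tool_pos: [0.5358, 0.2641, 0.0409]
ee_rot: [3.141, 0.0, 0.379]
wrist_force: [-0.5, 0.3, 0.2]
width: 0.0663
finger_force: 0.0
```

Call:
apply_moves(commands=[[0,0,0,0.005,0.012,-0.007,100],[0,0,0,0.005,0.012,-0.007,100],[0,0,0,0.005,0.012,-0.007,100],[0,0,0,0.005,0.012,-0.007,100],[0,0,0,0.005,0.012,-0.007,100]])

```text
time: 5.95
tool_pos: [0.5407, 0.2766, 0.0341]
ee_rot: [3.141, 0.0, 0.38]
wrist_force: [-0.2, 0.5, -0.2]
width: 0.0941
finger_force: 0.0
```

Call:
apply_moves(commands=[[0,0,0,0,0,0,0],[0,0,0,0,0,0,0],[0,0,0,0,0,0,0],[0,0,0,0,0,0,0],[0,0,0,0,0,0,0]])

```text
time: 6.45
tool_pos: [0.5407, 0.2767, 0.0341]
ee_rot: [3.142, -0.0, 0.38]
wrist_force: [-0.5, 1.0, -0.2]
width: 0.0573
finger_force: 0.0
```

Call:
apply_moves(commands=[[0,0,0,0,0,0,0],[0,0,0,0,0,0,0],[0,0,0,0,0,0,0],[0,0,0,0,0,0,0],[0,0,0,0,0,0,0]])

```text
time: 6.95
tool_pos: [0.5406, 0.2768, 0.034]
ee_rot: [-3.141, 0.0, 0.38]
wrist_force: [-1.0, 0.9, 0.0]
width: 0.0308
finger_force: 30.0
```

Call:
apply_moves(commands=[[0,0,0,0,0,0.003,0],[0,0,0,0,0,0.006,0],[0,0,0,0,0,0.009,0],[0,0,0,0,0,0.012,0],[0,0,0,0,0,0.012,0]])

```text
time: 7.45
tool_pos: [0.5406, 0.2768, 0.0471]
ee_rot: [-3.141, -0.0, 0.38]
wrist_force: [-0.8, 0.7, 2.2]
width: 0.031
finger_force: 30.0
```

Call:
apply_moves(commands=[[0,0,0,0,0,0,100],[0,0,0,0,0,0,100],[0,0,0,0,0,0,100],[0,0,0,0,0,0,100],[0,0,0,0,0,0,100]])

```text
time: 7.95
tool_pos: [0.5406, 0.2766, 0.0459]
ee_rot: [3.141, 0.0, 0.38]
wrist_force: [-0.7, -0.2, 0.9]
width: 0.068
finger_force: 0.0
```

Call:
apply_moves(commands=[[0,0,0,0,0,0.02,100],[0,0,0,0,0,0.06,100],[0,0,0,0,0,0.1,100],[0,0,0,0,0,0.15,100],[0,0,0,0,0,0.19,100]])

```text
time: 8.45
tool_pos: [0.5409, 0.2767, 0.2391]
ee_rot: [3.141, -0.002, 0.38]
wrist_force: [0.3, 1.2, -0.4]
width: 0.0939
finger_force: 0.0
```

Call:
apply_moves(commands=[[0,0,-0.13,0,-0.04,0,100],[0,0,-0.26,0,-0.08,0,100],[0,0,-0.39,0,-0.12,0,100],[0,0,-0.52,0,-0.16,0,100],[0,0,-0.65,0,-0.2,0,100]])

```text
time: 8.95
tool_pos: [0.5404, 0.0752, 0.2362]
ee_rot: [3.141, -0.0, -0.275]
wrist_force: [0.5, -0.6, -1.0]
width: 0.0942
finger_force: 0.0
```

Call:
apply_moves(commands=[[0,0,-0.12,0,-0.04,0,100],[0,0,-0.24,0,-0.08,0,100],[0,0,-0.36,0,-0.12,0,100],[0,0,-0.48,0,-0.16,0,100],[0,0,-0.515,0,-0.2,0,100]])

```text
time: 9.45
tool_pos: [0.5404, -0.1249, 0.2362]
ee_rot: [-3.142, -0.0, -0.788]
wrist_force: [-0.2, -0.8, -0.4]
width: 0.0942
finger_force: 0.0
```

```bash
python3 - <<'E'
from h import *
s=snapshot("scene");im=s["pixels"][:,:,::-1]
a=cv2.resize(im[220:310,180:300],None,fx=3.3,fy=3.3,interpolation=cv2.INTER_CUBIC)
t=snapshot("top");im=t["pixels"][:,:,::-1]
b=cv2.resize(im[165:255,370:480],(396,297),interpolation=cv2.INTER_CUBIC)
cv2.imwrite("pics/c3.png",np.hstack([a,b])); print(get_obs()["tool_pos"],get_obs()["ee_rot"])
E
```

```text
[ 0.5401531  -0.12788926  0.23550502] [ 3.13952277e+00 -6.19919733e-04 -7.92018577e-01]
```

View pics/c3.png

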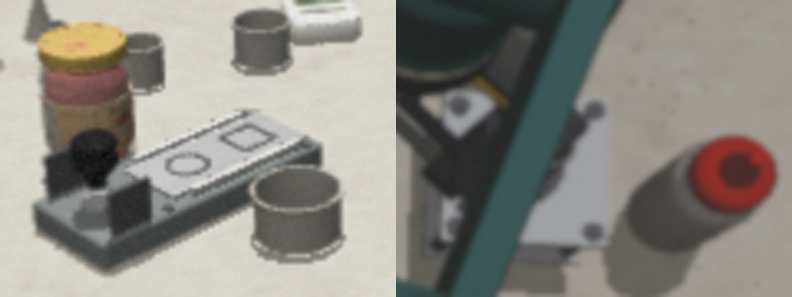

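The knob stands clearly higher at (95,150), so it is out. The punch and stand are unmoved. Next I go to the punch.

Call:
apply_moves(commands=[[0,0,0,0,-0.03,0,100],[0,0,0,-0.001,-0.06,0,100],[0,0,0,-0.002,-0.09,0,100],[0,0,0,-0.002,-0.112,0,100],[0,0,0,-0.002,-0.112,0,100]])

```text
time: 10.05
tool_pos: [0.5384, -0.237, 0.2354]
ee_rot: [3.141, 0.001, -0.788]
wrist_force: [0.6, 0.1, 0.1]
width: 0.0942
finger_force: 0.0
```

Call:
apply_moves(commands=[[0,0,0,0,0,-0.02,100],[0,0,0,0,0,-0.04,100],[0,0,0,0,0,-0.07,100],[0,0,0,0,0,-0.1,100],[0,0,0,0,0,-0.118,100]])

```text
time: 10.55
tool_pos: [0.5378, -0.2327, 0.1153]
ee_rot: [3.141, 0.004, -0.783]
wrist_force: [-0.0, 0.2, -0.3]
width: 0.0938
finger_force: 0.0
```

Call:
apply_moves(commands=[[0,0,0,0,0,0,0],[0,0,0,0,0,0,0],[0,0,0,0,0,0,0],[0,0,0,0,0,0,0],[0,0,0,0,0,0,0]])

```text
time: 11.05
tool_pos: [0.5393, -0.2355, 0.1195]
ee_rot: [-3.141, -0.002, -0.785]
wrist_force: [-0.8, -0.2, -0.0]
width: 0.057
finger_force: 0.0
```

Call:
apply_moves(commands=[[0,0,0,0,0,0,0],[0,0,0,0,0,0,0],[0,0,0,0,0,0,0],[0,0,0,0,0,0,0],[0,0,0,0,0,0,0]])

```text
time: 11.55
tool_pos: [0.5381, -0.2362, 0.1183]
ee_rot: [3.14, -0.0, -0.786]
wrist_force: [-3.0, -2.7, 1.5]
width: 0.0298
finger_force: 30.0
```

Call:
apply_moves(commands=[[0,0,0,0,0,0.01,0],[0,0,0,0,0,0.03,0],[0,0,0,0,0,0.055,0],[0,0,0,0,0,0.08,0],[0,0,0,0,0,0.1,0]])

```text
time: 12.05
tool_pos: [0.5391, -0.2345, 0.2193]
ee_rot: [-3.14, 0.0, -0.784]
wrist_force: [-0.3, -0.4, -3.5]
width: 0.0295
finger_force: 30.0
```

Call:
apply_moves(commands=[[0,0,0.04,0.002,0.015,0.02,0],[0,0,0.09,0.004,0.04,0.03,0],[0,0,0.15,0.006,0.07,0.03,0],[0,0,0.21,0.008,0.1,0.03,0],[0,0,0.27,0.01,0.13,0.03,0]])

```text
time: 12.55
tool_pos: [0.5486, -0.1033, 0.2477]
ee_rot: [-3.14, 0.001, -0.512]
wrist_force: [0.1, -1.2, -3.1]
width: 0.0296
finger_force: 30.0
```

Call:
apply_moves(commands=[[0,0,0.06,0.003,0.035,0,0],[0,0,0.12,0.006,0.07,0,0],[0,0,0.18,0.009,0.105,0,0],[0,0,0.24,0.012,0.14,0,0],[0,0,0.3,0.014,0.17,0,0]])

```text
time: 13.05
tool_pos: [0.5623, 0.0674, 0.2475]
ee_rot: [-3.14, 0.002, -0.211]
wrist_force: [0.1, 0.6, -3.2]
width: 0.0301
finger_force: 30.0
```

Call:
apply_moves(commands=[[0,0,0.06,0.003,0.035,0,0],[0,0,0.12,0.005,0.07,0,0],[0,0,0.17,0.007,0.1,0,0],[0,0,0.21,0.009,0.125,0,0],[0,0,0.215,0.009,0.14,0,0]])

```text
time: 13.55
tool_pos: [0.5711, 0.2074, 0.2472]
ee_rot: [-3.14, 0.002, 0.003]
wrist_force: [0.3, -0.4, -3.4]
width: 0.0301
finger_force: 30.0
```

```bash
python3 - <<'E'
from h import *
np.set_printoptions(precision=4,suppress=True)
o=get_obs();print(o["tool_pos"],o["ee_rot"],o["wrist_force"],o["width"])
S={c:snapshot(c) for c in("scene","top")}
for c in S:
  for q in("punch_grip","punch_point","ring_field","knob_grip"):
    for r in place_of(c,q)[:2]: print(c,q,round(r["score"],2),np.round(r["pixel"],1))
T=o["tool_pos"]
for c in S: print(c,"expect tip",proj(S[c],T-[0,0,.103]),"grip",proj(S[c],T+[0,0,.012]))
s=S["scene"];im=s["pixels"][:,:,::-1]; cv2.imwrite("pics/c4.png",cv2.resize(im[130:310,140:380],(800,600),interpolation=cv2.INTER_CUBIC))
E
```

```text
[0.5711 0.2074 0.2472] [-3.1404  0.002   0.0028] [ 0.3026 -0.4318 -3.4171] 0.030061919163509386
scene punch_grip 0.71 [334. 283.]
scene punch_point 0.49 [232.3 223.6]
scene ring_field 0.69 [237.2 267.9]
scene knob_grip 0.54 [210.4 263.8]
top punch_grip 0.89 [288.6 269.9]
top punch_point 0.59 [308.7 313.6]
top ring_field 0.7 [205.9 203.3]
top knob_grip 0.55 [172.3 212.9]
scene expect tip [232.4766 223.3856] grip [229.6118 174.7782]
top expect tip [197.7881 191.26  ] grip [186.5009 176.6375]
```

View pics/c4.png

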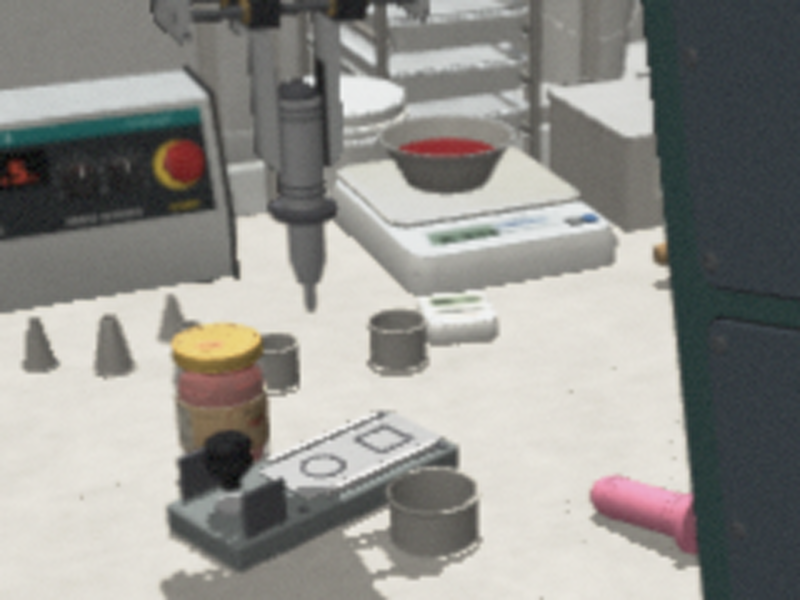

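The punch hangs upright, with its tip at about (310,308) in the crop, which is pixel (232,223). That matches the expected tip position. I'll descend to just above the ring.

Call:
apply_moves(commands=[[0,0,0,0,-0.001,-0.02,0],[0,0,0,0,-0.001,-0.05,0],[0,0,0,0,-0.001,-0.08,0],[0,0,0,0,-0.001,-0.1,0],[0,0,0,0,-0.001,-0.105,0]])

```text
time: 14.55
tool_pos: [0.5697, 0.2027, 0.1394]
ee_rot: [3.14, 0.006, -0.001]
wrist_force: [-0.2, -0.8, -3.6]
width: 0.0294
finger_force: 30.0
```

```bash
python3 - <<'E'
from h import *
np.set_printoptions(precision=4,suppress=True)
o=get_obs();print(o["tool_pos"],o["wrist_force"])
s=snapshot("scene")
for q in("punch_point","ring_field"):
    for r in place_of("scene",q)[:2]: print(q,round(r["score"],2),np.round(r["pixel"],1))
print("expect tip",proj(s,o["tool_pos"]-[0,0,.103]), "ring", proj(s,[.571,.206,.025]))
im=s["pixels"][:,:,::-1]; cv2.imwrite("pics/c5.png",cv2.resize(im[210:300,180:300],(800,600),interpolation=cv2.INTER_CUBIC))
E
```

```text
[0.5697 0.2027 0.1394] [-0.1521 -0.8274 -3.5796]
punch_point 0.45 [239.  268.1]
ring_field 0.97 [238.  266.7]
expect tip [237.15   265.1447] ring [235.8864 269.4512]
```

View pics/c5.png

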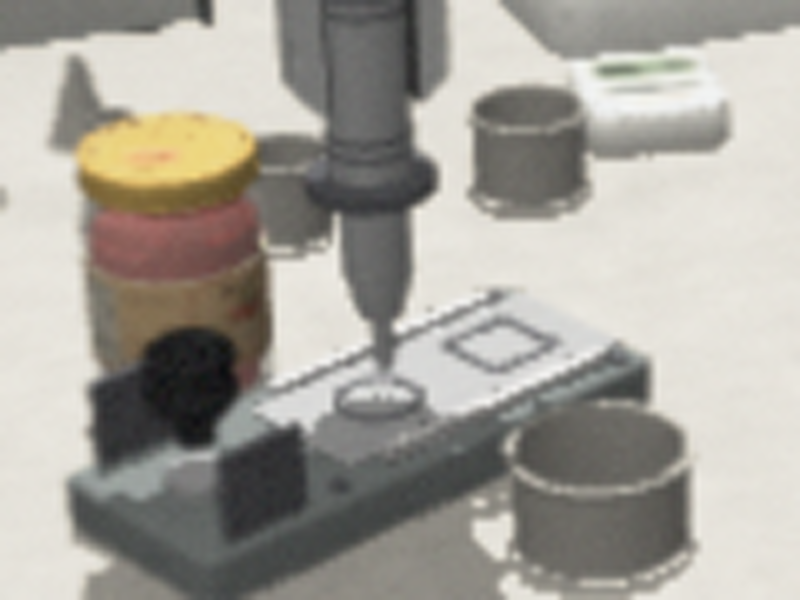

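The tip is at (385,370), directly above the ring at (378,398) and about 11 mm up. Now I press gradually.

Call:
apply_moves(commands=[[0,0,0,0,0,-0.005,0],[0,0,0,0,0,-0.01,0],[0,0,0,0,0,-0.012,0],[0,0,0,0,0,-0.014,0],[0,0,0,0,0,-0.016,0]])

```text
time: 15.2
tool_pos: [0.572, 0.2038, 0.128]
ee_rot: [-3.141, -0.001, -0.0]
wrist_force: [-0.6, -1.0, 4.2]
width: 0.0298
finger_force: 30.0
```

Call:
apply_moves(commands=[[0,0,0,0,0,-0.001,0],[0,0,0,0,0,-0.002,0],[0,0,0,0,0,-0.003,0],[0,0,0,0,0,-0.004,0],[0,0,0,0,0,-0.004,0]])

```text
time: 15.7
tool_pos: [0.5722, 0.2038, 0.1262]
ee_rot: [-3.141, -0.003, -0.0]
wrist_force: [-3.0, -0.9, 8.4]
width: 0.0299
finger_force: 30.0
```

Call:
apply_moves(commands=[[0,0,0,0,0,-0.001,0],[0,0,0,0,0,-0.002,0],[0,0,0,0,0,-0.003,0],[0,0,0,0,0,-0.004,0],[0,0,0,0,0,-0.004,0]])

```text
time: 16.2
tool_pos: [0.5722, 0.2038, 0.1222]
ee_rot: [-3.141, -0.003, -0.0]
wrist_force: [-2.6, -0.1, 8.6]
width: 0.0292
finger_force: 30.0
```

Call:
apply_moves(commands=[[0,0,0,0,0,-0.001,0],[0,0,0,0,0,-0.002,0],[0,0,0,0,0,-0.003,0],[0,0,0,0,0,-0.004,0],[0,0,0,0,0,-0.005,0]])

```text
time: 16.7
tool_pos: [0.5722, 0.2038, 0.1158]
ee_rot: [-3.141, -0.002, -0.0]
wrist_force: [-2.6, -0.3, 10.2]
width: 0.0297
finger_force: 30.0
```

Call:
apply_moves(commands=[[0,0,0,0,0,0,0],[0,0,0,0,0,0,0],[0,0,0,0,0,0,0],[0,0,0,0,0,0,0],[0,0,0,0,0,0,0]])

```text
time: 17.2
tool_pos: [0.5721, 0.2038, 0.1158]
ee_rot: [-3.141, -0.002, -0.0]
wrist_force: [-2.0, -1.1, 8.3]
width: 0.0297
finger_force: 30.0
```

```bash
python3 - <<'E'
from h import *
s=snapshot("scene")
im=s["pixels"][:,:,::-1]; cv2.imwrite("pics/c6.png",cv2.resize(im[210:300,180:300],(800,600),interpolation=cv2.INTER_CUBIC))
E
```

```text
(no output)
```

View pics/c6.png

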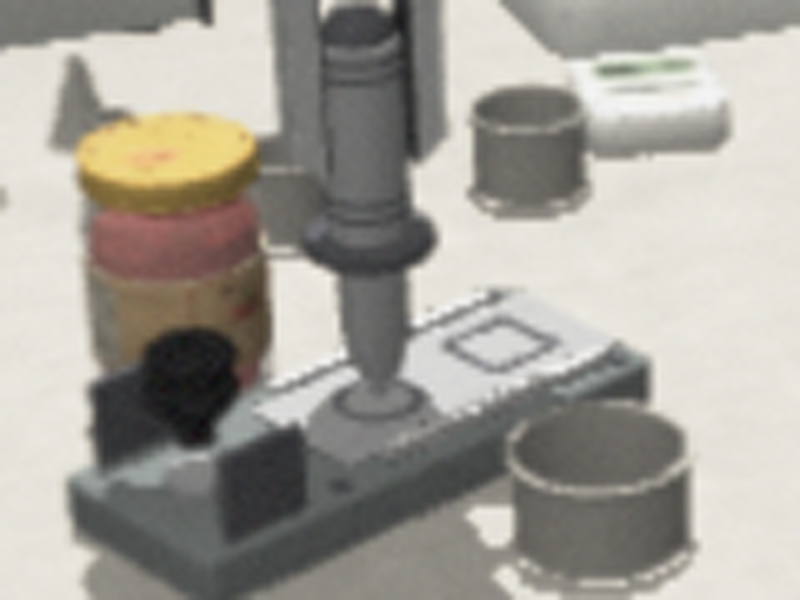

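The plunger is nearly fully in, with the nose at (378,383) just above the tag in the ring, so it tripped. I'll lift and move over the square.

Call:
apply_moves(commands=[[0,0,0,0,0,0.005,0],[0,0,0,0,0,0.015,0],[0,0,0,0,0,0.025,0],[0,0,0,0,0,0.035,0],[0,0,0,0,0,0.035,0]])

```text
time: 17.75
tool_pos: [0.5724, 0.2039, 0.1502]
ee_rot: [-3.141, -0.002, -0.0]
wrist_force: [-0.4, 0.7, -3.2]
width: 0.0298
finger_force: 30.0
```

Call:
apply_moves(commands=[[0,0,0,0.005,-0.012,0,0],[0,0,0,0.01,-0.026,0,0],[0,0,0,0.015,-0.04,0,0],[0,0,0,0.019,-0.052,0,0],[0,0,0,0.019,-0.052,0,0]])

```text
time: 18.25
tool_pos: [0.5913, 0.1491, 0.1487]
ee_rot: [3.141, 0.0, -0.004]
wrist_force: [-0.1, 1.0, -3.1]
width: 0.0297
finger_force: 30.0
```

```bash
python3 - <<'E'
from h import *
np.set_printoptions(precision=4,suppress=True)
s=snapshot("scene");o=get_obs();print(o["tool_pos"],o["ee_rot"],o["wrist_force"])
for q in("punch_point","square_field","punch_grip","knob_grip"):
    for r in place_of("scene",q)[:2]: print(q,round(r["score"],2),np.round(r["pixel"],1))
T=o["tool_pos"]
print("expect tip",proj(s,T-[0,0,.103]),"square",proj(s,[.591,.153,.025]),"grip",proj(s,T+[0,0,.012]))
im=s["pixels"][:,:,::-1]; cv2.imwrite("pics/c7.png",cv2.resize(im[200:290,190:310],(800,600),interpolation=cv2.INTER_CUBIC))
E
```

```text
[0.591  0.1503 0.1488] [-3.1414  0.0006 -0.0026] [ 0.4249 -0.0224 -3.7115]
punch_point 0.54 [255.6 255.6]
punch_point 0.49 [270.6 290. ]
square_field 0.56 [255.1 257.5]
punch_grip 0.77 [256.2 210.4]
punch_grip 0.64 [334.5 281. ]
knob_grip 0.74 [206.  265.8]
expect tip [254.8609 253.6151] square [254.1374 261.3888] grip [253.0478 209.6363]
```

View pics/c7.png

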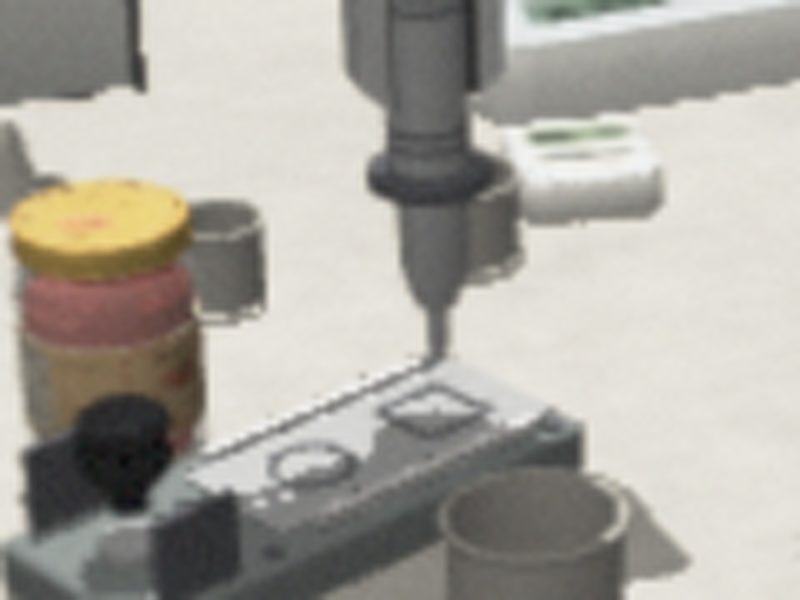

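The punch is upright with the plunger out again, and its tip at (437,357) is 20 mm above the square, as expected. I'll press with a +2.5 mm correction in y.

Call:
apply_moves(commands=[[0,0,0,0,0.002,-0.005,0],[0,0,0,0,0.0025,-0.01,0],[0,0,0,0,0.0025,-0.014,0],[0,0,0,0,0.0025,-0.015,0],[0,0,0,0,0.0025,-0.015,0]])

```text
time: 19.0
tool_pos: [0.5904, 0.1542, 0.1335]
ee_rot: [3.141, 0.001, -0.0]
wrist_force: [-0.1, 0.0, -4.0]
width: 0.0298
finger_force: 30.0
```

Call:
apply_moves(commands=[[0,0,0,0,0,-0.003,0],[0,0,0,0,0,-0.006,0],[0,0,0,0,0,-0.008,0],[0,0,0,0,0,-0.01,0],[0,0,0,0,0,-0.012,0]])

```text
time: 19.5
tool_pos: [0.5914, 0.1542, 0.1256]
ee_rot: [-3.141, -0.003, -0.0]
wrist_force: [-2.2, -0.5, 8.7]
width: 0.0295
finger_force: 30.0
```

Call:
apply_moves(commands=[[0,0,0,0,0,-0.002,0],[0,0,0,0,0,-0.004,0],[0,0,0,0,0,-0.006,0],[0,0,0,0,0,-0.007,0],[0,0,0,0,0,-0.008,0]])

```text
time: 20.0
tool_pos: [0.5912, 0.1542, 0.1158]
ee_rot: [-3.141, -0.002, -0.0]
wrist_force: [-2.0, -1.2, 8.9]
width: 0.0295
finger_force: 30.0
```

Call:
apply_moves(commands=[[0,0,0,0,0,0,0],[0,0,0,0,0,0,0],[0,0,0,0,0,0,0],[0,0,0,0,0,0,0],[0,0,0,0,0,0,0]])

```text
time: 20.5
tool_pos: [0.5912, 0.1542, 0.1159]
ee_rot: [-3.142, -0.002, -0.0]
wrist_force: [-2.6, 0.0, 6.5]
width: 0.0292
finger_force: 30.0
```

Call:
apply_moves(commands=[[0,0,0,0,0,0.015,0],[0,0,0,0,0,0.04,0],[0,0,0,0,0,0.07,0],[0,0,0,0,0,0.1,0],[0,0,0,0,0,0.12,0]])

```text
time: 21.0
tool_pos: [0.5911, 0.1543, 0.2362]
ee_rot: [-3.141, -0.002, -0.0]
wrist_force: [-0.3, 0.4, -3.9]
width: 0.0297
finger_force: 30.0
```

Call:
apply_moves(commands=[[0,0,-0.03,-0.003,-0.02,0.01,0],[0,0,-0.08,-0.007,-0.05,0.025,0],[0,0,-0.14,-0.011,-0.08,0.035,0],[0,0,-0.2,-0.015,-0.115,0.035,0],[0,0,-0.26,-0.02,-0.15,0.035,0]])

```text
time: 21.5
tool_pos: [0.5705, 0.0031, 0.269]
ee_rot: [3.142, 0.0, -0.262]
wrist_force: [-0.1, -0.9, -2.7]
width: 0.0298
finger_force: 30.0
```

Call:
apply_moves(commands=[[0,0,-0.06,-0.004,-0.035,0,0],[0,0,-0.12,-0.008,-0.07,0,0],[0,0,-0.18,-0.013,-0.105,0,0],[0,0,-0.24,-0.018,-0.14,0,0],[0,0,-0.3,-0.022,-0.17,0,0]])

```text
time: 22.0
tool_pos: [0.548, -0.1675, 0.2683]
ee_rot: [3.141, 0.001, -0.564]
wrist_force: [0.8, 0.8, -2.8]
width: 0.0298
finger_force: 30.0
```

Call:
apply_moves(commands=[[0,0,-0.06,-0.004,-0.02,0,0],[0,0,-0.12,-0.007,-0.04,0,0],[0,0,-0.18,-0.01,-0.06,0,0],[0,0,-0.225,-0.01,-0.069,0,0],[0,0,-0.225,-0.01,-0.069,0,0]])

```text
time: 22.5
tool_pos: [0.5382, -0.2361, 0.2679]
ee_rot: [3.141, 0.002, -0.787]
wrist_force: [-0.2, -0.3, -2.7]
width: 0.0296
finger_force: 30.0
```

```bash
python3 - <<'E'
from h import *
np.set_printoptions(precision=4,suppress=True)
s=snapshot("top");o=get_obs();print(o["time"],o["tool_pos"],o["ee_rot"],o["wrist_force"])
E
```

```text
22.55 [ 0.5384 -0.2351  0.2682] [ 3.1414  0.002  -0.7853] [ 0.372   0.0754 -2.5325]
```

Call:
apply_moves(commands=[[0,0,0,0,0,-0.02,0],[0,0,0,0,0,-0.04,0],[0,0,0,0,0,-0.06,0],[0,0,0,0,0,-0.075,0],[0,0,0,0,0,-0.085,0]])

```text
time: 23.05
tool_pos: [0.5383, -0.2338, 0.1823]
ee_rot: [3.141, 0.002, -0.784]
wrist_force: [-0.6, -0.3, -3.5]
width: 0.0295
finger_force: 30.0
```

Call:
apply_moves(commands=[[0,0,0,0,0,-0.01,0],[0,0,0,0,0,-0.02,0],[0,0,0,0,0,-0.03,0],[0,0,0,0,0,-0.035,0],[0,0,0,0,0,-0.035,0]])

```text
time: 23.55
tool_pos: [0.5382, -0.2346, 0.148]
ee_rot: [3.141, 0.002, -0.785]
wrist_force: [-0.2, -0.4, -2.3]
width: 0.0299
finger_force: 30.0
```

Call:
apply_moves(commands=[[0,0,0,0,-0.001,-0.01,0],[0,0,0,0,-0.001,-0.02,0],[0,0,0,0,-0.001,-0.025,0],[0,0,0,0,-0.001,-0.028,0],[0,0,0,0,-0.001,-0.029,0]])

```text
time: 24.05
tool_pos: [0.5384, -0.2357, 0.1194]
ee_rot: [3.141, 0.001, -0.785]
wrist_force: [-0.3, -0.5, -3.7]
width: 0.0294
finger_force: 30.0
```

Call:
apply_moves(commands=[[0,0,0,0,0,-0.001,0],[0,0,0,0,0,-0.001,0],[0,0,0,0,0,-0.001,0],[0,0,0,0,0,-0.001,0],[0,0,0,0,0,-0.001,0]])

```text
time: 24.55
tool_pos: [0.5387, -0.2359, 0.1193]
ee_rot: [3.142, -0.0, -0.785]
wrist_force: [0.1, -0.9, -3.6]
width: 0.0297
finger_force: 30.0
```

Still holding the weight at about 1 mm above the seat. I'll release, then rise straight up.

Call:
apply_moves(commands=[[0,0,0,0,0,-0.001,0],[0,0,0,0,0,-0.001,10],[0,0,0,0,0,-0.001,40],[0,0,0,0,0,-0.001,70],[0,0,0,0,0,-0.001,100]])

```text
time: 25.05
tool_pos: [0.539, -0.236, 0.1188]
ee_rot: [-3.141, -0.001, -0.785]
wrist_force: [-0.7, 0.1, -0.1]
width: 0.0501
finger_force: 0.0
```

Call:
apply_moves(commands=[[0,0,0,0,0,0,100],[0,0,0,0,0,0,100],[0,0,0,0,0,0,100],[0,0,0,0,0,0,100],[0,0,0,0,0,0,100]])

```text
time: 25.55
tool_pos: [0.5386, -0.2358, 0.118]
ee_rot: [3.141, 0.0, -0.785]
wrist_force: [0.8, 0.3, 1.1]
width: 0.0904
finger_force: 0.0
```

Call:
apply_moves(commands=[[0,0,0,0,0,0.02,100],[0,0,0,0,0,0.05,100],[0,0,0,0,0,0.08,100],[0,0,0,0,0,0.11,100],[0,0,0,0,0,0.14,100]])

```text
time: 26.05
tool_pos: [0.5385, -0.2357, 0.2593]
ee_rot: [3.142, -0.0, -0.785]
wrist_force: [0.5, 0.0, -0.7]
width: 0.0939
finger_force: 0.0
```

Call:
apply_moves(commands=[[0,0,0,-0.02,0.035,0,100],[0,0,0,-0.04,0.07,0,100],[0,0,0,-0.06,0.105,0,100],[0,0,0,-0.08,0.14,0,100],[0,0,0,-0.1,0.175,0,100]])

```text
time: 26.55
tool_pos: [0.4377, -0.0596, 0.2581]
ee_rot: [-3.141, -0.0, -0.786]
wrist_force: [-0.0, 0.6, -0.3]
width: 0.0937
finger_force: 0.0
```

```bash
python3 - <<'E'
from h import *
np.set_printoptions(precision=4,suppress=True)
s=snapshot("top");c=snapshot("scene");o=get_obs();print(o["time"],o["tool_pos"],o["wrist_force"])
im=s["pixels"][:,:,::-1]
b=cv2.resize(im[150:260,370:480],(396,396),interpolation=cv2.INTER_CUBIC)
a=cv2.resize(c["pixels"][215:305,180:270,::-1],(396,396),interpolation=cv2.INTER_CUBIC)
cv2.imwrite("pics/c8.png",np.hstack([a,b]))
for q in("punch_grip","stand_mouth","bottle_a"):
  for r in place_of("top",q)[:3]: print(q,round(r["score"],2),np.round(r["pixel"],1))
print("expected",proj(s,[.5385,-.236,.13]))
E
```

```text
26.65 [ 0.437  -0.0578  0.2592] [-0.1085 -0.4102  0.4156]
punch_grip 0.9 [409.2 208. ]
punch_grip 0.65 [287.7 269.8]
stand_mouth 0.75 [403.6 217.9]
stand_mouth 0.69 [396.4 291.7]
bottle_a 0.82 [402.7 181.6]
expected [409.1383 211.4907]
```

View pics/c8.png

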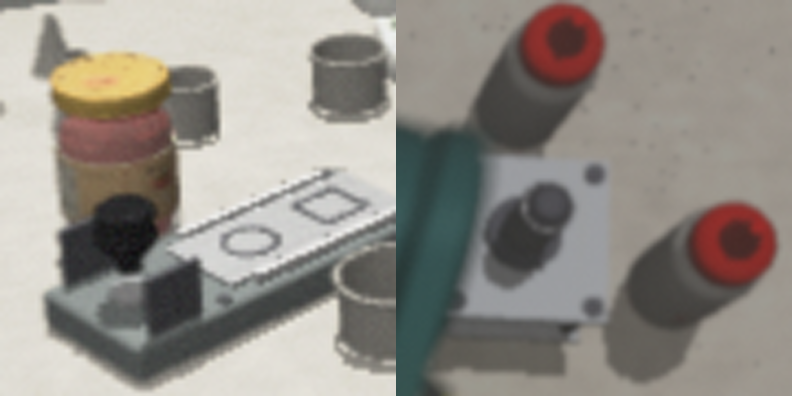

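The punch hangs upright in the stand, its top at (549,207), nearly where it was at the start. The bottles are unmoved, the knob is out at (126,225), and the robot is clear of everything.

```bash
python3 -c "
from bench import *
print(close_job())"
```

```text
the job is handed in; nothing more can be done
None
```

I pulled the knob out and it stayed out, tripped the punch in the round frame and then the square frame, and hung it back upright in its stand with nothing knocked over; the job is handed in, but no verdict came back.

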